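# Close the leaning capsule jar

## Robot

A 7-joint arm with a two-finger parallel gripper is mounted at the origin on the work surface. World frame = base frame: x ahead of the robot, y to its left, z up, the work surface at z = 0. Lengths are in m, angles in rad, forces in N, time in s.
With the tool pointing down it reaches from about 0.425 to 0.975 m from the base axis. Payload 16.7 kg.
Tool frame: the origin (TCP) lies on the centre line of the jaws, within the pads' length; the fingertips stand 17 mm ahead of it and the grasp point (between the pads) lies 2 mm behind it; z points along the fingers, y is the line along which they close (so a half turn about z gives the same grasp; the last joint's range is limited). The gripper opens to 85 mm and grips with 20 to 120 N. Pads are 22 mm wide; open, the fingers measure 114 mm over their backs; the gripper's body (76 mm by 85 mm) begins 54 mm behind the grasp point. The pads swing forward as they close: fully open they stand 13 mm farther back than shut.
Start: joints at [-1.353, 0.426, 0.074, 1.606, -0.034, 1.111, -0.067], TCP at [0.242, 0.63, 0.248] pointing down, gripper open.
Joint ranges: [-2.85, 2.85], [-0.5, 2.14], [-1.23, 1.37], [0.21, 2.46], [-1.02, 4.16], [0.16, 2.05], [-2.73, 2.73]. Speed limits (rad/s): [1.89, 1.89, 2.39, 2.39, 3.01, 3.01, 3.01].

## Interface

Orientations are given as a unit quaternion [x, y, z, w].
In Python, from cell import ctrl gives the robot as it stands.
- The arm moves only by the shell command python3 -m handwheel 'ROWS' [OPENING] [FORCE]. ROWS is JSON, a list of rows, each a list of 6 numbers: the shift along the tool's x, y, z each as a share of 1 m, from -1 to 1, then the turn, a rotation vector about the tool's x, y, z each as a share of 90 degrees, from -1 to 1. In form: [[tx, ty, tz, wx, wy, wz], ...]. A call has exactly 5 rows; each row is the pose to reach, as a shift and turn from the pose commanded when the call began, along the tool's axes at that moment; what a row does not reach only later rows make up. A row lasts 1/8 s, in which the tool goes at most 62.5 mm and 10.7 degrees, less where a joint would pass 70% of its speed; a pose out of reach is approached as far as the arm can. A call with a number of a shift or a turn outside -1 to 1 is refused whole. A call with a gripper value outside its range is refused whole. OPENING is the closure, from -1 (fully open) to 1 (shut), set as the call begins (- or left out, the last holds). The fingers move at their own pace and stop on an object; FORCE is the grip in N (left out, the last holds). Time passes only in rows, so rows that repeat a pose let the fingers close, or fill a call up. It gives the time, the measured TCP pose, the force, the opening and the grip force at its end, in the units of the state.
- ctrl.sense(): the state, without advancing time (a new reading comes with each control period).
- ctrl.camera(name): name is "scene" or "top" or "wrist"; returns the picture (420x560x3 uint8, red, green, blue); there is no depth.
- ctrl.camera_info(name): a dict with "intrinsics" (3x3 intrinsics, pixels), "camera_from_world" (4x4, takes a point from world to camera coordinates); the wrist camera has in their place "tool_from_camera" (4x4, takes a point from camera to tool coordinates, whose origin is the TCP and whose axes are the flange's). Camera axes: x right, y down, z forward; pixel columns grow to the right and rows downward; lengths in m; the calibration is good to about 2 mm. The wrist camera is an equidistant fisheye: a pixel r from the principal point sees the ray r / f radians off the axis. A picture is of the moment at which its call begins: read the wrist's pose just before it. camera_info takes no time and is no camera call.
- ctrl.finish_job(): hands the job in; it is judged then, once.
The state is a dict: "t": time; "joint_positions": joint angles; "joint_vel": joint speeds; "effort": joint torques, N m; "eef_pos": TCP position; "tool_rot": TCP orientation; "ft_force": force on the tool from outside, world axes, zero at the start; "ft_torque": the same for the moment, N m; "grip_width": opening from 0.0 (shut) to 1.0 (fully open); "grasp_force": force on a finger pad.
Only numpy, scipy, OpenCV 4.12 (cv2) and the standard library are available. Lean on these libraries where they do the work, as an engineer would, in place of code of your own. Each camera call takes 0.05 s, during which the arm holds its last target. There are 200 camera calls.

## Task

Someone left the wooden lid of the leaning coffee-capsule jar loose on its thread. First swing the folding side leg of the jar's stand out to its stop so that the stand is steady; then, keeping the lid square on the neck and without lifting it off, turn it backward (anticlockwise) until it drops into the thread start, screw it forward (clockwise) fully home, and let go. Leave the other things on the counter where they are.

Things in the scene. Friction and masses are not known exactly. Their poses are not given: they have to be found in the camera images.
- stand: Wooden stand holding the jar, fixed: base plank 175 x 120 x 16 mm (x -85 to +90, y -60 to +60 mm). Origin: on the counter under the plank; x points to its back (the jar leans to the front, -x), y to its left side with the folding leg, z up. The jar's bottom end reaches back to x = 64 mm (62 mm high there); all of the jar above that leans forward.
- leg (a joint): Folding leg, rad: bar 140 mm long, 14 thick, 4 to 34 mm above the counter. 0 = folded, along the stand's +x; its free end overhangs 50 mm behind the plank and is pushed outward there from its inner (-y) side. Grows as it swings out to the left; hard stop at 1.57, along the stand's +y. Starts at 0 to 0.3; hinge friction about 0.06 N m, stays where left.
- leg_tip (a point): Middle of the top edge at the leg's free end, 140 mm from the hinge, 34 mm above the counter.
- leg_hinge (a point): The leg's upright hinge axis, at stand x = 0, y = 72 mm; this point is level with the leg's top, 34 mm above the counter.
- jar: Clear glass jar, 92 mm across, 155 mm long, with capsules in it, leaning 26 degrees forward, held fast by the stand. Origin: centre of the mouth's rim (stand x = -45, y = 0, z = 181 mm); z points out of the mouth along the neck; x lies within 0.38 rad (it varies: the jar is turned in its stand) of straight back and up. The neck has a right-hand two-start thread with blunt starts.
- start_gap (a point): One of the two gaps where the thread starts, on the neck at the jar's +x; the other is opposite at -x. A lug over each gap lets the lid drop about 7 mm, when the lid's bar is within 0.24 rad of the jar's x axis; 0.24 rad past it, anticlockwise, is a stop. Dropped, the lid's origin is 4 mm above the rim.
- lid: Wooden screw lid, 69 mm across, 33 mm skirt, about 90 g, loose with 1 mm play. Origin: centre of the inner face that seats on the rim; z out of the mouth. On its top (z = 4 mm) a grip bar 46 x 12 mm along x, up to z = 26 mm. Its turn angle = bar from the jar's x axis about the jar's z, anticlockwise positive, half turns alike. It starts 10.8 mm above the rim, on the thread, at -0.5 to -1.25 rad.
- lug (a point): One of two 4 mm pin lugs inside the skirt, one under each end of the bar. On top of the thread, turning clockwise jams them on a block at -1.4 rad. After the drop, turning clockwise runs them under the thread: the lid sinks 2.9 mm per rad, with little friction, to the stop at -1.4 rad, seated at 0 mm. A lid held fast must be lowered with the thread.
- bar_top (a point): Centre of the top of the lid's grip bar, 26 mm along the lid's z from its origin.
- capsule_a: Coffee capsule, 37 mm across, 26 mm high, standing beside the stand; a bystander. Origin: centre of its underside.
- capsule_b: Coffee capsule, 37 mm across, 26 mm high, standing beside the stand; a bystander. Origin: centre of its underside.
- mug: White mug, 80 mm across, 92 mm high; a bystander. Origin: centre of its underside.
- espresso: Small white cup, 60 mm across, 55 mm high; a bystander. Origin: centre of its underside.
- spice: Glass spice jar, 52 mm across, 100 mm high; a bystander. Origin: centre of its underside.
- spoon: Steel spoon, 150 mm long, lying on the counter; a bystander. Origin: centre of its underside.
Not all that is in view belongs to the job. What is shaped like the lid but purple is not meant.

How it is judged:
By the outcome, as a careful person would: the job done as asked, in the order asked, and still so for the second after the job is handed in, with the robot touching nothing.
It also fails if it takes over 61 s, if anything falls off the work surface, if the arm or the gripper's body presses on something with over 40 N, if the wrist force passes 120 N, or if a joint passes its speed limit or range.

## Working session

There is one attempt and no reset: what is moved stays moved. The work goes in short steps, Python scripts to look and compute and a shell command to move; the robot and the scene stay as the last step left them, time stands still between calls to the robot, and variables do not carry over. Pictures are saved under pics/ and viewed, at most 10 in all, crops included, and the job is handed in when it is done.

```bash
ls; mkdir -p pics
python3 - <<'E'
from cell import ctrl
import cv2,numpy as np
np.set_printoptions(precision=4,suppress=True)
s=ctrl.sense();print(s['t'],s['eef_pos'],s['tool_rot'],s['grip_width'])
for n in ["scene","top","wrist"]:
    im=ctrl.camera(n);cv2.imwrite(f"pics/{n}0.png",im[:,:,::-1]);print(n,{k:np.array(v) if not isinstance(v,str) else v for k,v in ctrl.camera_info(n).items()})
E
```

```text
pics
0.0 [0.242  0.6297 0.2476] [ 0.1824  0.9832 -0.0006 -0.0001] 1.0009967114565417
scene {'intrinsics': array([[525.0461,   0.    , 285.6295],
       [  0.    , 525.0461, 219.9564],
       [  0.    ,   0.    ,   1.    ]]), 'camera_from_world': array([[-0.2703,  0.9628,  0.0009,  0.1678],
       [ 0.71  ,  0.2   , -0.6752, -0.2794],
       [-0.6502, -0.1819, -0.7376,  1.5733],
       [ 0.    ,  0.    ,  0.    ,  1.    ]])}
top {'intrinsics': array([[394.2792,   0.    , 282.5182],
       [  0.    , 394.2792, 208.3575],
       [  0.    ,   0.    ,   1.    ]]), 'camera_from_world': array([[-0.0046, -0.9999, -0.0111, -0.0161],
       [-0.9917,  0.006 , -0.1283,  0.5646],
       [ 0.1284,  0.0104, -0.9917,  0.8084],
       [ 0.    ,  0.    ,  0.    ,  1.    ]])}
wrist {'intrinsics': array([[325.1923,   0.    , 278.7788],
       [  0.    , 325.1923, 209.6816],
       [  0.    ,   0.    ,   1.    ]]), 'tool_from_camera': array([[-0.0003, -0.9635, -0.2676,  0.0674],
       [ 1.    , -0.0004,  0.0005, -0.0005],
       [-0.0006, -0.2676,  0.9635, -0.1263],
       [ 0.    ,  0.    ,  0.    ,  1.    ]])}
```

View pics/scene0.png

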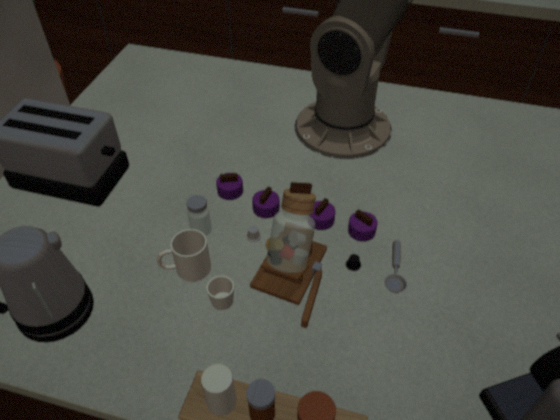

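View pics/top0.png

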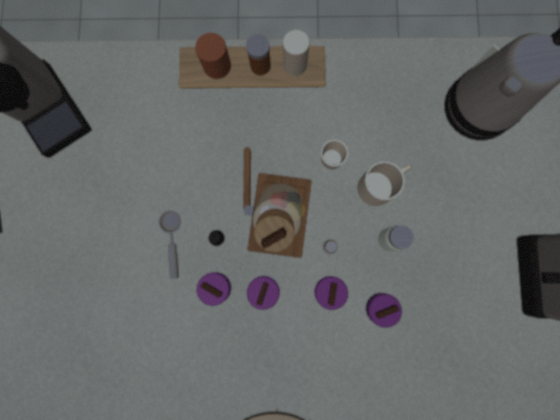

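Scene: the wooden lid is at scene (299,197) / top (273,232), with the leg at scene (312,298) / top (247,180). Four purple decoys sit at top (213,289), (263,293), (331,293) and (384,310). The spice-rack lids on the board at the top edge and the two capsules are not it either. My choice is the only wooden lid, the one on the leaning jar. I'll check it in a close crop.

Run:
```python
import cv2,numpy as np
a=cv2.imread('pics/top0.png')[130:270,200:330];b=cv2.imread('pics/scene0.png')[170:340,230:350]
a=cv2.resize(a,(390,420),interpolation=cv2.INTER_CUBIC);b=cv2.resize(b,(360,510),interpolation=cv2.INTER_CUBIC)
c=np.zeros((510,760,3),np.uint8);c[:420,:390]=a;c[:,400:]=b
c=np.clip(c*1.7,0,255).astype(np.uint8);cv2.imwrite('pics/crop1.png',c)
```

```text
(no output)
```

View pics/crop1.png

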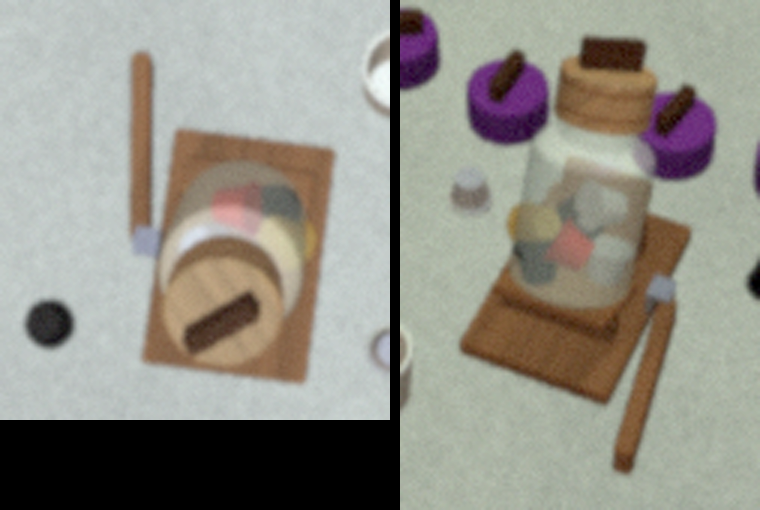

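The crop confirms it: a wooden lid with a dark bar on the leaning jar. In top pixels the plank corners are (259,173), (311,180), (301,257), (248,250), the leg tip is (247,149) and the hinge (249,210). In the scene view the leg tip is (304,324) and the hinge (317,266).

```bash
cat > h.py <<'E'
import numpy as np,cv2
from cell import ctrl
from scipy.spatial.transform import Rotation as Ro
np.set_printoptions(precision=4,suppress=True)
def ray(n,uv):
    i=ctrl.camera_info(n);K=np.array(i['intrinsics']);T=np.array(i['camera_from_world']);R=T[:3,:3]
    d=R.T@np.linalg.inv(K)@np.array([*uv,1]);return -R.T@T[:3,3],d/np.linalg.norm(d)
def onz(n,uv,z):
    c,d=ray(n,uv);return c+d*(z-c[2])/d[2]
def tri(rays):
    A=sum(np.eye(3)-np.outer(d,d) for c,d in rays);b=sum((np.eye(3)-np.outer(d,d))@c for c,d in rays)
    p=np.linalg.solve(A,b);return p,[np.linalg.norm(np.cross(d,p-c)) for c,d in rays]
def wray(uv,pos,q):
    i=ctrl.camera_info('wrist');K=np.array(i['intrinsics']);T=np.array(i['tool_from_camera'])
    v=np.array([uv[0]-K[0,2],uv[1]-K[1,2]])/K[0,0];r=np.linalg.norm(v)
    d=np.array([*(v/r*np.sin(r)),np.cos(r)]) if r>0 else np.array([0,0,1.])
    R=Ro.from_quat(q).as_matrix();return np.array(pos)+R@T[:3,3],R@T[:3,:3]@d
def wproj(P,pos,q):
    i=ctrl.camera_info('wrist');K=np.array(i['intrinsics']);T=np.array(i['tool_from_camera'])
    p=Ro.from_quat(q).as_matrix().T@(np.array(P)-pos);p=T[:3,:3].T@(p-T[:3,3]);p/=np.linalg.norm(p)
    th=np.arccos(p[2]);return K[:2,2]+K[0,0]*th*p[:2]/max(np.hypot(*p[:2]),1e-9)
def proj(n,P):
    i=ctrl.camera_info(n);T=np.array(i['camera_from_world']);p=np.array(i['intrinsics'])@(T[:3,:3]@P+T[:3,3]);return p[:2]/p[2]
E
python3 - <<'E'
from h import *
loc=np.array([[90,60],[90,-60],[-85,-60],[-85,60]])/1e3
px=[(259,173.3),(311.3,180),(301.3,257.3),(247.7,250)]
w=np.array([onz('top',p,.016)[:2] for p in px])
a=loc-loc.mean(0);b=w-w.mean(0)
th=np.arctan2((a[:,0]*b[:,1]-a[:,1]*b[:,0]).sum(),(a*b).sum())
R=Ro.from_euler('z',th).as_matrix();o=np.r_[w.mean(0)-R[:2,:2]@loc.mean(0),0]
print('yaw',th,'o',o,'res',w-(loc@R[:2,:2].T+o[:2]))
for n,(A,B) in {'tip':((247,149),(304.3,323)),'hinge':((248.7,210.3),(316.7,265.7)),'cornerBL':((259,173.3),(299,304)),'cornerBR':((311.3,180),(251,285.3)),'cornerFL':((247.7,250),(326.7,247.3))}.items():
    p,r=tri([ray('top',A),ray('scene',B)]);print(n,p,r,'stand',R.T@(p-o))
tilt=np.radians(26);z=np.array([-np.sin(tilt),0,np.cos(tilt)])
rim=o+R@[-.045,0,.181];zz=R@z
print('rim',rim,'z',zz,'bartop',rim+zz*.0368)
print('leg axes px', proj('top',rim+zz*.0368),proj('scene',rim+zz*.0368))
for n in('top','scene'):
    im=cv2.imread(f'pics/{n}0.png');c=proj(n,rim+zz*.0258).astype(int);h=cv2.cvtColor(im,cv2.COLOR_BGR2HSV)
    m=np.zeros(im.shape[:2],np.uint8);sl=np.s_[c[1]-22:c[1]+22,c[0]-22:c[0]+22]
    m[sl]=((im[sl][...,2]<75)&(im[sl][...,2]>im[sl][...,0]+5)).astype(np.uint8)*255
    cs=max(cv2.findContours(m,cv2.RETR_EXTERNAL,cv2.CHAIN_APPROX_NONE)[0],key=cv2.contourArea);print(n,cv2.minAreaRect(cs),c)
for n,P in dict(capa=(216,238),mug=(384,182),esp=(334,154),spice=(398,238),capb=(331,247),spoonb=(172,221),spoonh=(174,276)).items(): print(n,onz('top',P,.02)[:2])
E
```

```text
yaw -0.13968223569127816 o [ 0.5508 -0.0127  0.    ] res [[-0.0023 -0.0013]
 [-0.0015  0.0017]
 [ 0.0021  0.0013]
 [ 0.0017 -0.0017]]
tip [0.6995 0.0608 0.0227] [np.float64(0.0015271308831224792), np.float64(0.001527130883122508)] stand [0.137  0.0935 0.0227]
hinge [0.5601 0.0539 0.0401] [np.float64(0.00093508327915152), np.float64(0.0009350832791515507)] stand [-0.0001  0.0672  0.0401]
cornerBL [0.6475 0.0355 0.0072] [np.float64(0.0020540785135316976), np.float64(0.0020540785135315944)] stand [0.089  0.0612 0.0072]
cornerBR [ 0.6305 -0.0805  0.0101] [np.float64(0.0029325611506285125), np.float64(0.0029325611506285675)] stand [ 0.0884 -0.056   0.0101]
cornerFL [0.4764 0.0592 0.0085] [np.float64(0.0015408247132070682), np.float64(0.0015408247132070118)] stand [-0.0836  0.0608  0.0085]
rim [ 0.5062 -0.0064  0.181 ] z [-0.4341  0.061   0.8988] bartop [ 0.4903 -0.0042  0.2141]
leg axes px [272.5674 238.8306] [300.676  183.2637]
top ((273.4076843261719, 237.33847045898438), (9.922778129577637, 28.403953552246094), 60.2551155090332) [273 236]
scene ((300.0, 187.5), (11.0, 22.0), 90.0) [299 188]
capa [0.5028 0.1255]
mug [ 0.6237 -0.2422]
esp [ 0.6877 -0.1339]
spice [ 0.5007 -0.2677]
capb [ 0.4821 -0.123 ]
spoonb [0.5403 0.2223]
spoonh [0.4219 0.2143]
```

```bash
cat >> h.py <<'E'
yaw=-.1397;SO=np.array([.5508,-.0127,0]);SR=Ro.from_euler('z',yaw).as_matrix()
def st(p): return SO+SR@np.array(p)
E
python3 - <<'E'
from h import *
tip=SR.T@(onz('top',(247,149),.034)-SO);hg=SR.T@(onz('top',(248.7,210.3),.034)-SO)
phi=np.arctan2(tip[1]-.072,tip[0]);print('tip',tip,'hinge',hg,'phi',phi)
s=ctrl.sense();R=Ro.from_quat(s['tool_rot']).as_matrix();p0=np.array(s['eef_pos'])
sh=lambda P:(R.T@(np.array(P)-p0)).round(3)
a=st([.122,.066,.0]);print('above',a,sh([a[0],a[1],.15]))
base=np.array([a[0],a[1],.036]);print('down',(R.T@(base-[a[0],a[1],.15])).round(3))
print('joint',s['joint_positions'])
for f in np.arange(.1,1.66,.15):
    r,d=.118,.021
    q=st([r*np.cos(f)+d*np.sin(f),.072+r*np.sin(f)-d*np.cos(f),.036]);print(round(f,2),q,(R.T@(q-base)).round(3))
E
```

```text
tip [0.1345 0.0905 0.034 ] hinge [0.001 0.067 0.034] phi 0.1363291649468
above [0.6808 0.0357 0.    ] [-0.623 -0.397  0.098]
down [0.    0.    0.114]
joint [-1.3535  0.4266  0.0738  1.6064 -0.0341  1.1108 -0.0671]
0.1 [0.6779 0.0329 0.036 ] [ 0.002 -0.004  0.   ]
0.25 [0.6804 0.0507 0.036 ] [ 0.006  0.014 -0.   ]
0.4 [0.6803 0.0687 0.036 ] [ 0.012  0.031 -0.   ]
0.55 [0.6774 0.0864 0.036 ] [ 0.021  0.046 -0.   ]
0.7 [0.6719 0.1035 0.036 ] [ 0.033  0.06  -0.   ]
0.85 [0.664  0.1196 0.036 ] [ 0.046  0.072 -0.   ]
1.0 [0.6537 0.1344 0.036 ] [ 0.061  0.082 -0.   ]
1.15 [0.6413 0.1474 0.036 ] [ 0.077  0.09  -0.   ]
1.3 [0.6272 0.1584 0.036 ] [ 0.094  0.095 -0.   ]
1.45 [0.6115 0.1672 0.036 ] [ 0.112  0.098 -0.   ]
1.6 [0.5947 0.1736 0.036 ] [ 0.13   0.098 -0.   ]
```

```bash
python3 -m handwheel '[[-0.05,-0.03,0,0,0,0],[-0.1,-0.063,0,0,0,0],[-0.15,-0.096,0,0,0,0],[-0.2,-0.127,0,0,0,0],[-0.25,-0.159,0,0,0,0]]' 1 20
python3 -m handwheel '[[-0.05,-0.03,0,0,0,0],[-0.1,-0.063,0,0,0,0],[-0.15,-0.096,0,0,0,0],[-0.2,-0.127,0,0,0,0],[-0.25,-0.159,0,0,0,0]]'
python3 -m handwheel '[[-0.05,-0.03,0.01,0,0,0],[-0.1,-0.063,0.03,0,0,0],[-0.123,-0.079,0.06,0,0,0],[-0.123,-0.079,0.098,0,0,0],[-0.123,-0.079,0.098,0,0,0]]'
```

```text
t: 0.78
eef_pos: [0.4193, 0.3903, 0.2483]
tool_rot: [0.182, 0.983, 0.0, -0.0]
ft_force: [0.9, -0.3, -0.1]
grip_width: 0.001
grasp_force: 0.0
t: 1.4
eef_pos: [0.5956, 0.1523, 0.2483]
tool_rot: [0.182, 0.983, 0.0, -0.0]
ft_force: [-0.1, 0.5, 0.4]
grip_width: -0.001
grasp_force: 0.0
t: 2.02
eef_pos: [0.6795, 0.0357, 0.1475]
tool_rot: [0.183, 0.983, -0.001, -0.003]
ft_force: [-0.5, -0.6, 1.6]
grip_width: 0.001
grasp_force: 0.0
```

Run:
```python
from h import *
s=ctrl.sense();im=ctrl.camera('wrist');p,q=s['eef_pos'],s['tool_rot']
print(p,q)
c=np.clip(im[:,:,::-1]*1.6,0,255).astype(np.uint8).copy();cv2.imwrite('pics/w1raw.png',im[:,:,::-1])
for P in [st([0,.072,.034]),st([.1387,.091,.034]),st([.09,.06,.016]),st([.09,-.06,.016]),np.array([*p[:2],.02])]:
    u=wproj(P,p,q);print(u);cv2.circle(c,tuple(u.astype(int)),3,(0,255,0),-1)
cv2.imwrite('pics/w1.png',c)
```

```text
[0.6795 0.0357 0.1475] [ 0.1826  0.9832 -0.0009 -0.0026]
[250.4639  54.0234]
[316.2302 226.1492]
[263.8534 171.0589]
[132.3023 204.1615]
[279.6339 206.7989]
```

View pics/w1.png

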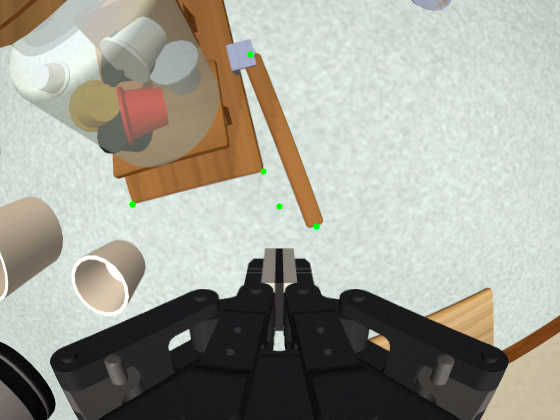

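The wrist view agrees with the prediction. The plank's back-left corner is at (263,171), the leg runs from (241,54) to (316,226), and the descent point (279,206) is clear between plank and leg.

```bash
python3 -m handwheel '[[0,0,0.03,0,0,0],[0,0,0.06,0,0,0],[0,0,0.09,0,0,0],[0,0,0.112,0,0,0],[0,0,0.112,0,0,0]]'
python3 -m handwheel '[[0.003,0.005,0,0,0,0],[0.006,0.014,0,0,0,0],[0.01,0.023,0,0,0,0],[0.012,0.031,0,0,0,0],[0.016,0.039,0,0,0,0]]'
```

```text
t: 2.7
eef_pos: [0.6809, 0.0363, 0.038]
tool_rot: [0.182, 0.983, -0.0, -0.001]
ft_force: [-0.1, 0.2, 0.3]
grip_width: -0.0
grasp_force: 0.0
t: 3.32
eef_pos: [0.6804, 0.0789, 0.0384]
tool_rot: [0.182, 0.983, -0.0, 0.0]
ft_force: [-0.9, -0.7, 0.4]
grip_width: -0.003
grasp_force: 0.3
```

```bash
python3 -m handwheel '[[0.008,0.012,0,0,0,0],[0.017,0.021,0,0,0,0],[0.026,0.03,0,0,0,0],[0.036,0.037,0,0,0,0],[0.045,0.043,0,0,0,0]]'
python3 -m handwheel '[[0.009,0.006,0,0,0,0],[0.018,0.01,0,0,0,0],[0.027,0.013,0,0,0,0],[0.037,0.015,0,0,0,0],[0.046,0.016,0,0,0,0]]'
python3 -m handwheel '[[0.008,0,0,0,0,0],[0.016,-0.001,0,0,0,0],[0.022,-0.002,0,0,0,0],[0.026,-0.003,0,0,0,0],[0.028,-0.003,0,0,0,0]]'
```

```text
t: 3.95
eef_pos: [0.6531, 0.1352, 0.0383]
tool_rot: [0.182, 0.983, -0.0, -0.0]
ft_force: [0.6, -0.5, 1.0]
grip_width: 0.002
grasp_force: 0.4
t: 4.58
eef_pos: [0.6159, 0.1662, 0.0383]
tool_rot: [0.182, 0.983, -0.0, -0.0]
ft_force: [0.4, -1.1, 0.9]
grip_width: 0.001
grasp_force: 0.4
t: 5.2
eef_pos: [0.594, 0.1722, 0.0393]
tool_rot: [0.183, 0.983, 0.001, 0.005]
ft_force: [33.6, -5.1, -22.5]
grip_width: 0.001
grasp_force: 16.8
```

```bash
python3 -m handwheel '[[-0.015,0,0,0,0,0],[-0.04,0,0,0,0,0],[-0.06,0,-0.03,0,0,0],[-0.06,0,-0.09,0,0,0],[-0.06,0,-0.15,0,0,0]]'
python3 -m handwheel '[[0,0,-0.06,0,0,0],[0,0,-0.12,0,0,0],[0,0,-0.17,0,0,0],[0,0,-0.17,0,0,0],[0,0,-0.17,0,0,0]]'
python3 - <<'E'
from h import *
s=ctrl.sense();p,q=s['eef_pos'],s['tool_rot'];print(s['t'],p,q,s['joint_positions'],s['ft_force'])
t0=ctrl.camera('top')[:,:,::-1];s0=ctrl.camera('scene')[:,:,::-1]
c=np.zeros((510,760,3),np.uint8);c[:420,:390]=cv2.resize(t0[130:270,200:330],(390,420),interpolation=3);c[:,400:]=cv2.resize(s0[170:340,230:350],(360,510),interpolation=3)
cv2.imwrite('pics/leg.png',np.clip(c*1.7,0,255).astype(np.uint8))
tl=np.radians(26);rim=st([-.045,0,.181]);X=SR@[np.cos(tl),0,np.sin(tl)];Y=SR@[0,1,0];Z=np.cross(X,Y)
a=-.87+np.pi;xt=X*np.cos(a)+Y*np.sin(a);Rt=np.c_[xt,np.cross(-Z,xt),-Z]
P=rim+Z*(.0368+.12);R=Ro.from_quat(q).as_matrix()
print(P,'shift',R.T@(P-p),'turn',Ro.from_matrix(R.T@Rt).as_rotvec()/(np.pi/2))
E
```

```text
t: 5.82
eef_pos: [0.645, 0.1509, 0.1895]
tool_rot: [0.183, 0.983, -0.0, -0.001]
ft_force: [-0.1, 0.2, -0.7]
grip_width: -0.003
grasp_force: 0.0
t: 6.45
eef_pos: [0.6449, 0.1514, 0.3576]
tool_rot: [0.182, 0.983, -0.0, -0.001]
ft_force: [-0.5, 0.4, 0.0]
grip_width: 0.001
grasp_force: 0.0
6.45 [0.6449 0.1514 0.3576] [ 0.1824  0.9832 -0.0002 -0.0005] [-0.6127  0.3483  0.3861  1.5143 -0.1337  1.3062  0.9915] [-0.5018  0.4077  0.0137]
[0.4382 0.0031 0.3219] shift [ 0.1397 -0.2126  0.0359] turn [-0.1538 -0.2512  0.4021]
```

View pics/leg.png

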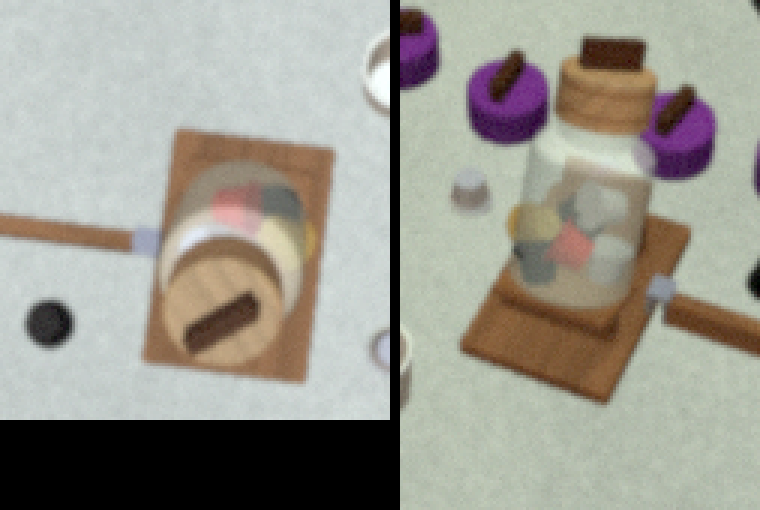

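The leg now runs from crop (146,242) to (0,222), square to the plank, so it is at its stop. Next I move to the view pose above the lid.

```bash
python3 -m handwheel '[[0.028,-0.042,-0.01,-0.03,-0.05,0.08],[0.056,-0.085,-0.01,-0.06,-0.1,0.16],[0.084,-0.128,0.0,-0.09,-0.15,0.24],[0.112,-0.17,0.02,-0.12,-0.2,0.32],[0.14,-0.213,0.036,-0.154,-0.251,0.402]]' -1
python3 -m handwheel '[[0,0,0,0,0,0],[0,0,0,0,0,0],[0,0,0,0,0,0],[0,0,0,0,0,0],[0,0,0,0,0,0]]'
python3 - <<'E'
from h import *
s=ctrl.sense();im=ctrl.camera('wrist');p,q=s['eef_pos'],s['tool_rot']
print(p,q,s['joint_positions'])
c=np.clip(im[:,:,::-1]*1.6,0,255).astype(np.uint8).copy();cv2.imwrite('pics/w2raw.png',im[:,:,::-1])
tl=np.radians(26);rim=st([-.045,0,.181]);Z=SR@[-np.sin(tl),0,np.cos(tl)]
for P in [rim+Z*.0368,rim+Z*.0148]:
    u=wproj(P,p,q);print(u);cv2.circle(c,tuple(u.astype(int)),2,(0,255,0),-1)
cv2.imwrite('pics/w2.png',c)
E
```

```text
t: 7.18
eef_pos: [0.4364, 0.0024, 0.3208]
tool_rot: [0.472, 0.852, 0.081, 0.211]
ft_force: [0.1, -0.5, 0.9]
grip_width: 0.994
grasp_force: 0.0
t: 7.8
eef_pos: [0.4386, 0.0032, 0.3222]
tool_rot: [0.471, 0.853, 0.081, 0.21]
ft_force: [-0.1, 0.3, 0.5]
grip_width: 1.005
grasp_force: 0.0
[0.4386 0.0032 0.3222] [0.471  0.8529 0.0805 0.2103] [-0.647  -0.3354  0.2711  2.297   0.4279  0.8076 -0.0529]
[278.0337 207.8839]
[278.0688 201.1005]
```

View pics/w2.png

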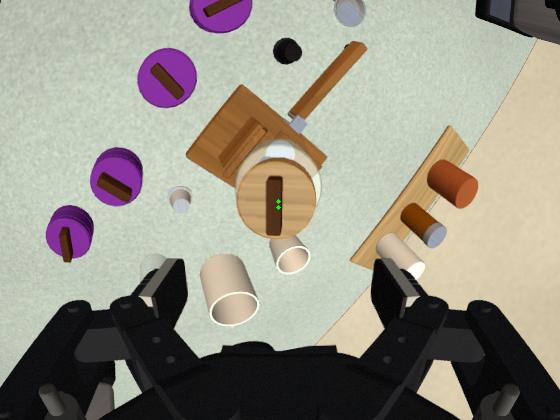

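The lid's disc is centred near (276,199) and the bar runs from about (275,178) to (273,234), nearly along the tool's x. I'll measure it and then move closer for a second view.

```bash
cat >> h.py <<'E'
def barlid(im):  # rgb
    c=im.astype(int)
    m=np.zeros(im.shape[:2],np.uint8);m[100:280,180:380]=255
    hsv=cv2.cvtColor(im,cv2.COLOR_RGB2HSV);u=[278,205]
    dark=((c[...,0]<75)&(c[...,0]>c[...,2]+8)&(m>0)).astype(np.uint8)
    wood=((c[...,0]>c[...,2]*1.3)&(m>0)).astype(np.uint8)
    f=lambda k:max(cv2.findContours(cv2.morphologyEx(k,cv2.MORPH_OPEN,np.ones((3,3),np.uint8)),cv2.RETR_EXTERNAL,cv2.CHAIN_APPROX_NONE)[0],key=cv2.contourArea)
    return f(dark),f(wood)
E
python3 - <<'E'
from h import *
im=cv2.imread('pics/w2raw.png')[:,:,::-1].copy()
d,w=barlid(im)
r=cv2.minAreaRect(d);print(r,cv2.boxPoints(r).tolist());print(cv2.boundingRect(w))
print(im[185:240:5,274].tolist(),im[205,255:300:3].tolist())
E
python3 -m handwheel '[[0,0,0.02,0,0,0],[0,0,0.04,0,0,0],[0,0,0.055,0,0,0],[0,0,0.055,0,0,0],[0,0,0.055,0,0,0]]'
python3 - <<'E'
from h import *
s=ctrl.sense();im=ctrl.camera('wrist');p,q=s['eef_pos'],s['tool_rot']
print(p,q,s['joint_positions'])
cv2.imwrite('pics/w3raw.png',im[:,:,::-1])
d,w=barlid(im);r=cv2.minAreaRect(d);print(r,cv2.boxPoints(r).tolist());print(cv2.boundingRect(w))
c=cv2.resize(im[110:290,160:400,::-1],(800,600),interpolation=3);cv2.imwrite('pics/w3.png',np.clip(c*1.5,0,255).astype(np.uint8))
E
```

```text
((274.0, 205.5), (59.0, 16.0), 90.0) [[266.0, 176.0], [282.0, 176.0], [282.0, 235.0], [266.0, 235.0]]
(186, 100, 141, 140)
[[51, 29, 15], [51, 29, 17], [52, 31, 19], [50, 29, 17], [50, 29, 15], [49, 28, 14], [52, 30, 17], [52, 30, 17], [52, 30, 17], [52, 30, 16], [71, 47, 27]] [[124, 102, 70], [124, 102, 72], [125, 102, 72], [125, 102, 72], [53, 29, 14], [52, 31, 17], [49, 29, 14], [50, 28, 15], [51, 30, 14], [89, 69, 47], [125, 103, 72], [125, 102, 71], [126, 103, 72], [126, 103, 72], [125, 102, 71]]
t: 8.48
eef_pos: [0.4622, -0.0002, 0.2734]
tool_rot: [0.471, 0.853, 0.081, 0.21]
ft_force: [1.7, 0.9, 1.0]
grip_width: 1.003
grasp_force: 0.0
[ 0.4622 -0.0002  0.2734] [0.4711 0.8528 0.0809 0.2105] [-0.6443 -0.2247  0.3315  2.3375  0.4454  0.6452 -0.0523]
((273.0, 226.0), (74.0, 20.0), 90.0) [[263.0, 189.0], [283.0, 189.0], [283.0, 263.0], [263.0, 263.0]]
(227, 165, 98, 101)
```

View pics/w3.png

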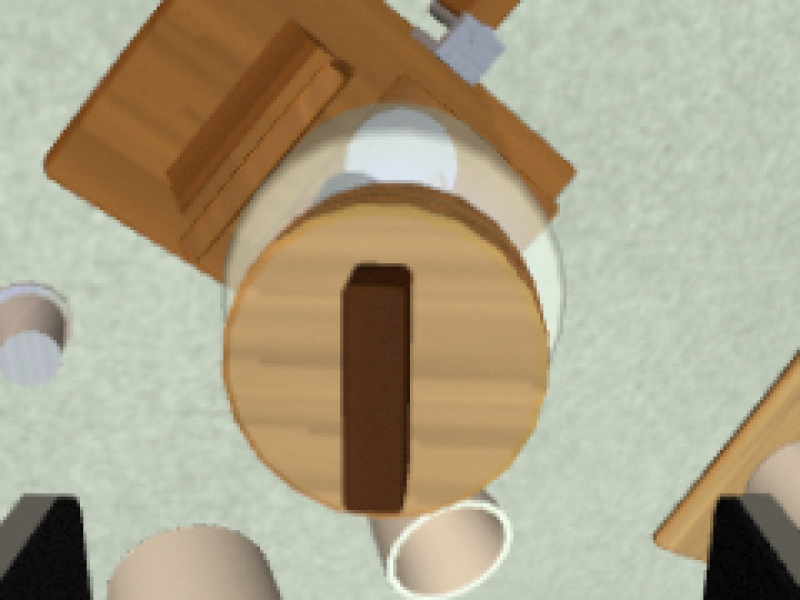

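In the crop the bar's top face spans (343,286)–(410,286) to (345,511)–(404,511). The disc spans columns 225–548 and rows 205–517. The bar is well aligned with the tool's x but sits slightly left of centre, so I triangulate.

Run:
```python
from h import *
from scipy.optimize import least_squares
pos=[([0.4386,0.0032,0.3222],[0.471,0.8529,0.0805,0.2103]),([0.4622,-0.0002,0.2734],[0.4711,0.8528,0.0809,0.2105])]
obs=[]
for n,(p,q) in zip(('w2raw','w3raw'),pos):
    im=cv2.imread(f'pics/{n}.png')[:,:,::-1].copy();c=im.astype(int)
    m=((c[...,0]>105)&(c[...,0]>c[...,2]*1.45)&(c[...,1]>.7*c[...,0])).astype(np.uint8);k=np.zeros_like(m);k[150:275,220:335]=1;m*=k
    cs=max(cv2.findContours(m,0,cv2.CHAIN_APPROX_NONE)[0],key=cv2.contourArea)
    h=cv2.convexHull(cs);e=cv2.fitEllipse(h);print(n,e)
    # bar edges: columns at several rows
    ed=[]
    for r in range(*( (195,232,6) if n=='w2raw' else (205,260,8))):
        row=c[r,255:295,0].astype(float);x=np.arange(255,295);s=row<88
        xs=x[s];L=xs[0]-1;Rr=xs[-1]
        i=L-255;l=L+(row[i]-88)/(row[i]-row[i+1]);i=Rr-255;rr=Rr+(88-row[i])/(row[i+1]-row[i]);ed.append((r,round(l,2),round(rr,2)))
    print(ed)
    obs.append(h[:,0,:].astype(float))
# disc pts: circle fit in 3D: circle radius .0345, unknown centre & normal
def rays(o,pq): return [wray(u,*pq) for u in o]
RR=[rays(o,pq) for o,pq in zip(obs,pos)]
Rt=Ro.from_quat(pos[1][1]).as_matrix();p1=np.array(pos[1][0])
def res(v):
    C=p1+Rt@v[:3];n=Rt@np.array([v[3],v[4],-1]);n/=np.linalg.norm(n);out=[]
    for rr in RR:
        for c,d in rr:
            X=c+d*((C-c)@n)/(d@n);out.append(np.linalg.norm(X-C)-v[5])
    return np.array(out)
for fix in (0,1):
    r=least_squares(res,[0,0,.09,0,0,.0345],loss='soft_l1',f_scale=.0005);print('disc centre in tool,normal,rad',r.x,'rms',np.sqrt((r.fun**2).mean()));break
e,rr=tri([wray((273.9,235.5),*pos[0]),wray((272.7,263.4),*pos[1])]);print('bar near end tool',Rt.T@(e-p1),rr)
```

```text
w2raw ((275.5634460449219, 199.86631774902344), (77.22735595703125, 80.40428924560547), 113.07642364501953)
[(195, np.float64(265.41), np.float64(282.07)), (201, np.float64(265.3), np.float64(282.27)), (207, np.float64(265.51), np.float64(281.95)), (213, np.float64(265.4), np.float64(281.72)), (219, np.float64(265.47), np.float64(281.74)), (225, np.float64(265.47), np.float64(281.72)), (231, np.float64(265.31), np.float64(280.8))]
w3raw ((275.0171813964844, 217.6262969970703), (93.79179382324219, 99.07435607910156), 111.08019256591797)
[(205, np.float64(261.83), np.float64(283.0)), (213, np.float64(261.83), np.float64(282.78)), (221, np.float64(261.88), np.float64(282.81)), (229, np.float64(261.93), np.float64(282.68)), (237, np.float64(262.0), np.float64(282.69)), (245, np.float64(262.28), np.float64(282.58)), (253, np.float64(262.21), np.float64(281.94))]
disc centre in tool,normal,rad [ 0.0002 -0.0031  0.0883 -0.0063 -0.1042  0.0343] rms 0.0003216574093865043
bar near end tool [-0.0243 -0.004   0.0701] [np.float64(2.677680328989763e-05), np.float64(2.677680329004687e-05)]
```

Lid disc centre in the tool frame is (0, -3, 88) mm and the bar top is at about 67 mm. The lid is rocked about 5° around its lug line, which the 1 mm play allows, so the nominal neck axis still stands. I descend on the neck axis and close, which squares the lid.

```bash
python3 -m handwheel '[[0,0,0.015,0,0,0],[0,-0.0005,0.03,0,0,0],[0,-0.0005,0.045,0,0,0],[0,-0.0005,0.06,0,0,0],[0,-0.0005,0.064,0,0,0]]'
python3 -m handwheel '[[0,0,0,0,0,0],[0,0,0,0,0,0],[0,0,0,0,0,0],[0,0,0,0,0,0],[0,0,0,0,0,0]]' 0.6 20
python3 - <<'E'
from h import *
s=ctrl.sense();im=ctrl.camera('wrist');p,q=s['eef_pos'],s['tool_rot']
R=Ro.from_quat(q).as_matrix();tl=np.radians(26);Z=SR@[-np.sin(tl),0,np.cos(tl)];rim=st([-.045,0,.181])
print(p,q,s['grip_width'],'rim in tool',R.T@(rim-p),'Z in tool',R.T@Z,'ft',s['ft_force'],s['joint_positions'])
c=cv2.resize(im[150:400,130:430,::-1],(720,600),interpolation=3);cv2.imwrite('pics/w4.png',np.clip(c*1.5,0,255).astype(np.uint8))
E
```

```text
t: 9.15
eef_pos: [0.4897, -0.0045, 0.2152]
tool_rot: [0.471, 0.853, 0.081, 0.21]
ft_force: [0.6, 0.2, -0.6]
grip_width: 0.999
grasp_force: 0.0
t: 9.78
eef_pos: [0.4896, -0.0044, 0.2153]
tool_rot: [0.471, 0.853, 0.081, 0.21]
ft_force: [-0.1, -0.3, -0.0]
grip_width: 0.201
grasp_force: 0.0
[ 0.4896 -0.0044  0.2153] [0.4712 0.8527 0.0809 0.2104] 0.2005087660444794 rim in tool [0.0003 0.0002 0.0382] Z in tool [ 0.      0.0014 -1.    ] ft [-0.0632 -0.262  -0.0285] [-0.6344 -0.0656  0.3976  2.3678  0.4426  0.4435 -0.0351]
```

View pics/w4.png

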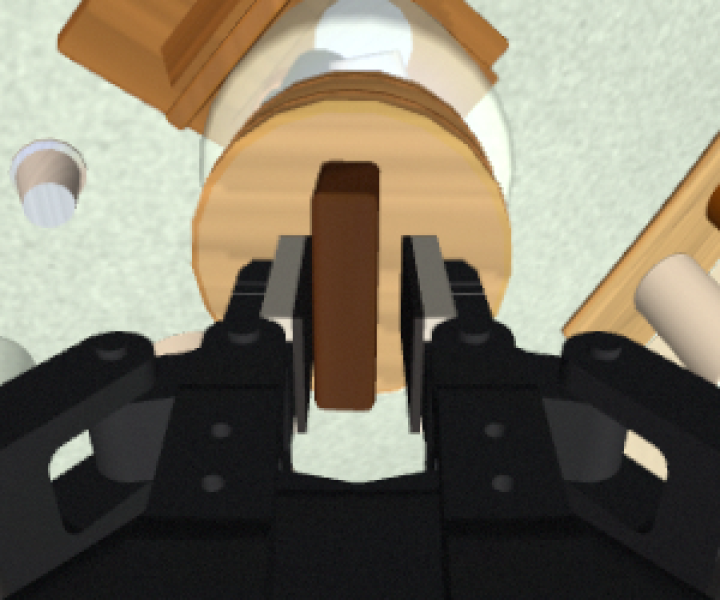

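Clear view: the bar sits between the pads, spanning crop columns 312–379, and the pads are clear above the disc. I close to a loose hold so the lid can drop on its own, then turn anticlockwise (negative about tool z) in steps.

```bash
cat >> h.py <<'E'
def look(name):
    s=ctrl.sense();im=ctrl.camera('wrist');cv2.imwrite(f'pics/{name}.png',im[:,:,::-1]);c=im.astype(int)
    m=((c[...,0]>105)&(c[...,0]>c[...,2]*1.4)&(c[...,1]>.7*c[...,0])).astype(np.uint8);k=np.zeros_like(m);k[170:330,190:360]=1;m*=k
    cs=max(cv2.findContours(m,0,cv2.CHAIN_APPROX_NONE)[0],key=cv2.contourArea)[:,0,:]
    h=cv2.convexHull(cs[cs[:,1]<270]);e=cv2.fitEllipse(h)
    bar=((c[...,0]<90)&(c[...,0]>c[...,2]*1.8)&(c[...,0]>25)).astype(np.uint8);k[:]=0;k[190:250,230:330]=1
    b=max(cv2.findContours(bar*k,0,cv2.CHAIN_APPROX_NONE)[0],key=cv2.contourArea)
    print(name,'ell',np.round(e[0],1),np.round(e[1],1),'cols',cs[:,0].min(),cs[:,0].max(),'top',cs[:,1].min(),'bar',cv2.boundingRect(b),'ft',s['ft_force'],'tq',s['ft_torque'],'w',round(s['grip_width']*85,2),'j7',s['joint_positions'][6],'t',s['t'])
E
python3 -c "
from h import *
look('l0')"
python3 -m handwheel '[[0,0,0,0,0,0],[0,0,0,0,0,0],[0,0,0,0,0,0],[0,0,0,0,0,0],[0,0,0,0,0,0]]' 0.68 20
python3 -c "
from h import *
look('l1')"
python3 -m handwheel '[[0,0,0,0,0,-0.04],[0,0,0,0,0,-0.08],[0,0,0,0,0,-0.12],[0,0,0,0,0,-0.16],[0,0,0,0,0,-0.2]]'
python3 -c "
from h import *
look('l2')"
```

```text
l0 ell [276.1 250.3] [118.2 134.7] cols 210 342 top 192 bar (259, 217, 29, 33) ft [0.277  0.0104 0.1679] tq [ 0.0558  0.4909 -0.0252] w 17.17 j7 -0.03513570957976965 t 9.825
t: 10.5
eef_pos: [0.4896, -0.0045, 0.2152]
tool_rot: [0.471, 0.853, 0.081, 0.21]
ft_force: [-0.4, 0.1, -0.5]
grip_width: 0.156
grasp_force: 0.2
l1 ell [277.3 250.8] [119.3 134.7] cols 211 344 top 192 bar (263, 217, 28, 33) ft [-0.3783  0.0618 -0.5401] tq [0.0353 0.5281 0.0008] w 13.24 j7 -0.03511427837832804 t 10.5
t: 11.18
eef_pos: [0.4896, -0.0044, 0.2152]
tool_rot: [0.331, 0.916, 0.047, 0.221]
ft_force: [-0.6, -1.1, 0.1]
grip_width: 0.156
grasp_force: 0.5
l2 ell [278.3 250.7] [118.8 134.8] cols 211 345 top 192 bar (268, 217, 29, 33) ft [-0.5735 -1.0511  0.0629] tq [0.0629 0.5198 0.0469] w 13.24 j7 0.2767628629211169 t 11.175
```

```bash
python3 -m handwheel '[[0,0,0,0,0,-0.03],[0,0,0,0,0,-0.06],[0,0,0,0,0,-0.09],[0,0,0,0,0,-0.12],[0,0,0,0,0,-0.14]]'
python3 -c "
from h import *
look('l3')"
python3 -m handwheel '[[0,0,0,0,0,-0.03],[0,0,0,0,0,-0.06],[0,0,0,0,0,-0.09],[0,0,0,0,0,-0.1],[0,0,0,0,0,-0.1]]'
python3 -c "
from h import *
look('l4')"
```

```text
t: 11.85
eef_pos: [0.4896, -0.0044, 0.2153]
tool_rot: [0.229, 0.947, 0.022, 0.224]
ft_force: [-0.4, -0.3, 1.0]
grip_width: 0.163
grasp_force: 0.9
l3 ell [278.4 246.1] [117.2 129.8] cols 214 342 top 188 bar (268, 212, 29, 38) ft [-0.4096 -0.3051  1.0123] tq [0.0907 0.4478 0.0036] w 13.82 j7 0.4918134986352079 t 11.85
t: 12.52
eef_pos: [0.4897, -0.0044, 0.2153]
tool_rot: [0.155, 0.962, 0.005, 0.225]
ft_force: [-1.4, 0.4, 3.1]
grip_width: 0.159
grasp_force: 2.9
l4 ell [278.2 245.3] [122.4 130.2] cols 214 343 top 186 bar (268, 212, 29, 38) ft [-1.3915  0.4344  3.0598] tq [ 0.0607  0.4594 -0.0365] w 13.49 j7 0.6449480195023343 t 12.525
```

```bash
python3 -c "
import cv2,numpy as np
c=[cv2.resize(cv2.imread(f'pics/{n}.png')[160:380,190:370],(390,477),interpolation=3) for n in('l1','l4')]
cv2.imwrite('pics/cmp.png',np.clip(np.hstack(c)*1.5,0,255).astype(np.uint8))"
```

```text
(no output)
```

View pics/cmp.png

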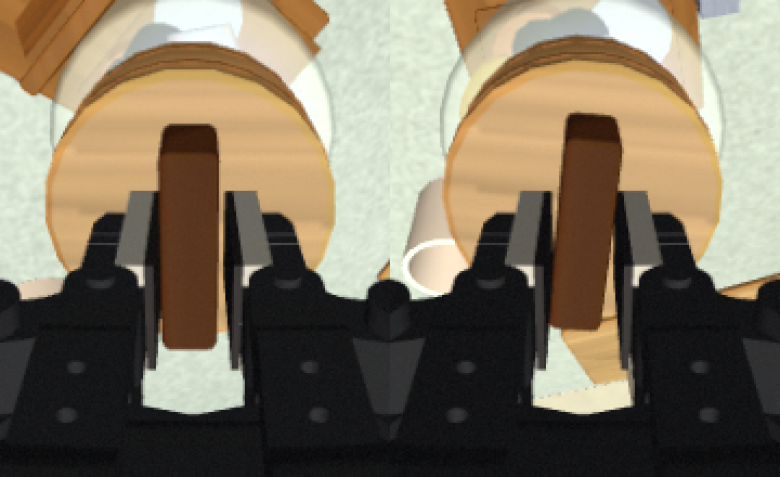

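The right image is after the drop. The bar top has moved up to crop row 115, the disc is smaller (about 6 mm farther off), and the bar lags slightly in the pads as if against the stop. I follow down 6 mm and screw clockwise.

```bash
python3 -m handwheel '[[0,0,0.003,0,0,0],[0,0,0.006,0,0,0.0],[0,0,0.006,0,0,0.03],[0,0,0.006,0,0,0.07],[0,0,0.006,0,0,0.11]]'
python3 -m handwheel '[[0,0,0,0,0,0.05],[0,0,0,0,0,0.1],[0,0,0.001,0,0,0.15],[0,0,0.001,0,0,0.2],[0,0,0.001,0,0,0.25]]'
python3 -c "
from h import *
look('l5')"
python3 -m handwheel '[[0,0,0,0,0,0.05],[0,0,0,0,0,0.1],[0,0,0.001,0,0,0.15],[0,0,0.001,0,0,0.2],[0,0,0.001,0,0,0.25]]'
python3 -c "
from h import *
look('l6')"
```

```text
t: 13.2
eef_pos: [0.4921, -0.0049, 0.2094]
tool_rot: [0.238, 0.945, 0.024, 0.224]
ft_force: [0.2, 0.2, 0.6]
grip_width: 0.16
grasp_force: 0.1
t: 13.82
eef_pos: [0.4925, -0.005, 0.2085]
tool_rot: [0.418, 0.88, 0.067, 0.215]
ft_force: [-0.0, 1.0, -1.2]
grip_width: 0.16
grasp_force: 0.5
l5 ell [278.6 250. ] [118.5 134.1] cols 212 345 top 191 bar (261, 216, 29, 34) ft [-0.0238  0.9568 -1.214 ] tq [ 0.0447  0.4659 -0.0079] w 13.58 j7 0.0892354964540458 t 13.825
t: 14.5
eef_pos: [0.4929, -0.0051, 0.2077]
tool_rot: [0.581, 0.782, 0.108, 0.198]
ft_force: [0.3, -0.5, 0.0]
grip_width: 0.156
grasp_force: 0.4
l6 ell [278.3 248.8] [118.1 134.8] cols 212 345 top 191 bar (261, 216, 29, 34) ft [ 0.3382 -0.5194  0.0047] tq [-0.0064  0.5258  0.0053] w 13.26 j7 -0.29850232093558593 t 14.5
```

```bash
python3 -m handwheel '[[0,0,0,0,0,0.05],[0,0,0,0,0,0.1],[0,0,0.001,0,0,0.15],[0,0,0.001,0,0,0.2],[0,0,0.001,0,0,0.25]]'
python3 -c "
from h import *
look('l7')"
python3 -m handwheel '[[0,0,0,0,0,0.03],[0,0,0,0,0,0.06],[0,0,0,0,0,0.09],[0,0,0,0,0,0.12],[0,0,0.001,0,0,0.14]]'
python3 -c "
from h import *
look('l8')"
```

```text
t: 15.18
eef_pos: [0.4934, -0.0051, 0.2068]
tool_rot: [0.722, 0.654, 0.144, 0.173]
ft_force: [-0.5, -0.5, 0.5]
grip_width: 0.16
grasp_force: 0.3
l7 ell [278.2 250. ] [118.3 134.4] cols 211 345 top 191 bar (261, 216, 29, 34) ft [-0.5016 -0.4522  0.5254] tq [0.0663 0.5215 0.0002] w 13.63 j7 -0.6872434685803447 t 15.175
t: 15.85
eef_pos: [0.4939, -0.0051, 0.2063]
tool_rot: [0.789, 0.572, 0.163, 0.156]
ft_force: [-9.3, 0.1, 12.4]
grip_width: 0.163
grasp_force: 13.6
l8 ell [278. 251.] [119.7 134.7] cols 211 345 top 191 bar (259, 216, 31, 34) ft [-9.3343  0.1293 12.37  ] tq [-0.099   1.0382  0.1745] w 13.86 j7 -0.9038469348695359 t 15.85
```

The torque rises (stop) at a 1.0 share of clockwise turn, about the 1.04 expected, and the lid has sunk about 10–11 mm. One small extra nudge, then I open, back off and check.

```bash
python3 -m handwheel '[[0,0,0,0,0,0.02],[0,0,0,0,0,0.03],[0,0,0,0,0,0.03],[0,0,0,0,0,0.03],[0,0,0,0,0,0.03]]'
python3 -c "
from h import *
look('l9')"
python3 -m handwheel '[[0,0,0,0,0,-0.02],[0,0,0,0,0,-0.03],[0,0,0,0,0,-0.03],[0,0,0,0,0,-0.03],[0,0,0,0,0,-0.03]]' -0.2
python3 -m handwheel '[[0,0,-0.02,0,0,0],[0,0,-0.05,0,0,0],[0,0,-0.07,0,0,0],[0,0,-0.07,0,0,0],[0,0,-0.07,0,0,0]]'
python3 - <<'E'
from h import *
from scipy.optimize import least_squares
s=ctrl.sense();im=ctrl.camera('wrist');p,q=np.array(s['eef_pos']),s['tool_rot'];cv2.imwrite('pics/f1.png',im[:,:,::-1]);c=im.astype(int)
m=((c[...,0]>105)&(c[...,0]>c[...,2]*1.45)&(c[...,1]>.7*c[...,0])).astype(np.uint8);k=np.zeros_like(m);k[150:280,220:335]=1;m*=k
h=cv2.convexHull(max(cv2.findContours(m,0,cv2.CHAIN_APPROX_NONE)[0],key=cv2.contourArea))[:,0,:].astype(float)
print(cv2.fitEllipse(h.astype(np.float32)))
Rt=Ro.from_quat(q).as_matrix();rays=[wray(u,p,q) for u in h]
def res(v):
    C=p+Rt@v[:3];n=Rt@np.array([v[3],v[4],-1]);n/=np.linalg.norm(n)
    return np.array([np.linalg.norm(o+d*((C-o)@n)/(d@n)-C)-.0343 for o,d in rays])
r=least_squares(res,[0,0,.09,0,0],loss='soft_l1',f_scale=.0005);C=p+Rt@r.x[:3];n=-Rt@np.array([*r.x[3:],-1])
tl=np.radians(26);rim=st([-.045,0,.181]);X=SR@[np.cos(tl),0,np.sin(tl)];Y=SR@[0,1,0];Z=np.cross(X,Y)
print('tool',r.x,'rim frame centre',[v@(C-rim) for v in(X,Y,Z)],'tilt', r.x[3:])
# before
C0=np.array([.4622,-.0002,.2734])+Ro.from_quat([0.4711,0.8528,0.0809,0.2105]).as_matrix()@[.0002,-.0031,.0883];print('before',[v@(C0-rim) for v in(X,Y,Z)])
cv2.imwrite('pics/f1c.png',np.clip(cv2.resize(im[110:290,160:400,::-1],(800,600),interpolation=3)*1.5,0,255).astype(np.uint8))
E
```

```text
t: 16.52
eef_pos: [0.4939, -0.0051, 0.2063]
tool_rot: [0.802, 0.554, 0.166, 0.152]
ft_force: [-7.2, -0.1, 9.5]
grip_width: 0.162
grasp_force: 24.0
l9 ell [278.1 250.5] [119.3 134.6] cols 211 345 top 191 bar (258, 216, 31, 34) ft [-7.2038 -0.1382  9.5126] tq [-0.2737  0.9325  0.5058] w 13.77 j7 -0.9493049542062917 t 16.525
t: 17.2
eef_pos: [0.4939, -0.0051, 0.2062]
tool_rot: [0.789, 0.571, 0.163, 0.156]
ft_force: [-0.3, 0.0, -0.3]
grip_width: 0.596
grasp_force: 0.0
t: 17.82
eef_pos: [0.4635, -0.0009, 0.2687]
tool_rot: [0.789, 0.571, 0.163, 0.156]
ft_force: [-0.7, 0.0, 0.8]
grip_width: 0.601
grasp_force: 0.0
((278.045166015625, 215.58935546875), (92.03961181640625, 96.93351745605469), 88.20626831054688)
tool [ 0.0006  0.0001  0.0932 -0.0216  0.0056] rim frame centre [np.float64(-4.781616535883687e-05), np.float64(0.00021152622667971506), np.float64(0.004512586786987837)] tilt [-0.0216  0.0056]
before [np.float64(-0.0018685368086326396), np.float64(-0.0017307352102434764), np.float64(0.014241880312740002)]
```

View pics/f1c.png

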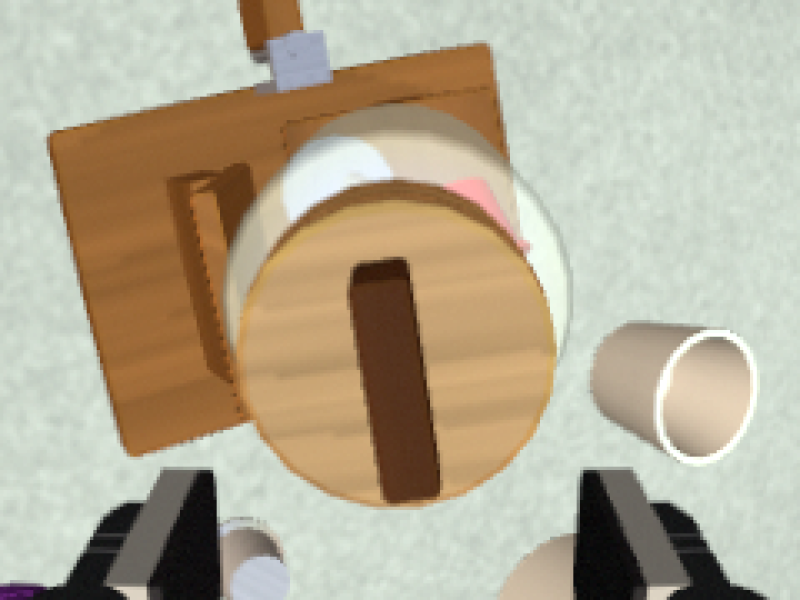

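The lid is square and seated: its top is 4.5 mm above the rim (4 expected), down from 14.2, centred to 0.2 mm and hard against the stop. The gripper is clear, so I'm handing the job in.

```bash
python3 -c "
from cell import ctrl
print(ctrl.finish_job())"
```

```text
the job is handed in; nothing more can be done
None
```

The job is handed in: I swung the leg out to its stop, turned the lid back until it dropped into the thread start, screwed it fully home square on the neck, and let go with the gripper clear.

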